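Load the cheese grater and hold the pusher down

TASK

Get the electric grater ready for me to switch on: drop the piece of hard cheese down its feed chute with the rind up, then put the pusher in the chute on top of it and press it down against the spring of the safety pin until the pusher's collar is practically down on the rim. Finish while still holding the pusher down there, as the machine runs only as long as the pin is held in; do not knock over or push about the mug, the jam jar or the timer.

Things in the scene. Friction and masses are not known exactly. Their poses are not given: they have to be found in the camera images.
- grater: White cordless electric drum grater, fixed. Origin on the worktop under the chute axis; +x to the motor, -x (towards the robot) to the steel drum and dish. Motor body x 48 to 166, y -60 to 60, 173 mm high (dial 191); drum and dish reach x = -186. Only the safety pin is higher than the chute rim.
- chute_mouth (a point): Centre of the mouth of the grater's upright feed chute, level with its rim, 235 mm above the worktop; axes as grater. The chute is rectangular, inside 60 mm (x) by 36 mm (y), 95 mm deep; walls with lip 5 to 9 mm thick. The black safety pin (10 mm thick) stands 12 mm above the rim at x = 45 mm, y = 0, just outside the chute.
- chute_floor (a point): Centre of the floor of the chute (top of the grating drum), 95 mm below the mouth; axes as grater.
- safety_pin (a joint): How far the spring-loaded safety pin is pressed in: 0 standing 12 mm proud, 0.012 m fully in, flush with the rim. The spring takes 3 N to start and 7 N at the end; it lifts the pusher up again unless that is held down. The pusher's collar presses it.
- cheese: Pale block of hard cheese, 54 mm (x) by 30 mm (y) by 44 mm (z), 80 g, brown rind 6 mm thick with rounded edges on its top face. Origin: centre of the underside. Lies rind up on the board; grip across the 30 mm. Fits the chute either way round, 3 mm clearance a side; let go with its lower part in the chute, it slides down to the floor.
- cheese_rind (a point): Centre of the rind face of the cheese, 44 mm from its underside.
- pusher: Grey plastic pusher standing on its foot, 90 g. Origin: centre of the underside. Foot 56 (x) by 32 (y), z 0 to 46 mm, fits the chute either way round, 2 mm clearance a side. Collar 104 (x) by 56 (y), z 46 to 52: presses the pin, stops on the rim (foot then 5 mm above the cheese). Grip: block 26 thick (x), 44 wide (y), z 52 to 92; take it from above across the 26.
- board: Wooden chopping board, 240 mm (x) by 150 mm (y), 14 mm thick, fixed. Origin at the centre of its underside.
- mug: Blue and white mug, 78 mm wide plus handle, 92 mm high; a bystander. Origin under it on the worktop.
- jam: Jam jar, 68 mm wide, 84 mm high; a bystander. Origin at the centre of its underside.
- timer: Round red and white kitchen timer, 66 mm wide, 57 mm high; a bystander. Origin at the centre of its underside.
Not all that is in view belongs to the job. There is more than one size of the cheese; the one meant has the size given above.

How it is judged (in metres and radians):
On the way, in this order (a step that is already met when the one before it is completed fails the run):
1. the cheese lies on the floor of the chute, rind up, and is let go (x of cheese in the frame of chute_floor between -0.008 and 0.008 m and y of cheese in the frame of chute_floor between -0.008 and 0.008 m and z of cheese in the frame of chute_floor between -0.005 and 0.01 m and z of cheese_rind in the frame of chute_floor above 0.037 m and angle between cheese's own z axis and vertical below 0.2 rad and contact force between the fingers and cheese below 0.1 N), for 0.2 s.
2. the foot of the pusher is at least 15 mm inside the chute, upright (x of pusher in the frame of chute_mouth between -0.006 and 0.006 m and y of pusher in the frame of chute_mouth between -0.006 and 0.006 m and angle between the x axis of pusher and the x axis of chute_mouth, either way round below 0.15 rad and angle between pusher's own z axis and vertical below 0.12 rad and z of pusher in the frame of chute_mouth below -0.015 m), for 0.1 s.
At the end, for the whole second after the job is handed in: Cheese on the chute floor, rind up (0.2 rad; 8 mm sideways, 10 mm high). Pusher upright in the chute (0.12 rad; 6 mm and 0.15 rad off its axis), foot at least 40 mm in, safety pin in by over 8 of 12 mm, pusher at rest with the gripper still on it (over 1 N) (x of cheese in the frame of chute_floor between -0.008 and 0.008 m and y of cheese in the frame of chute_floor between -0.008 and 0.008 m and z of cheese in the frame of chute_floor between -0.005 and 0.01 m and z of cheese_rind in the frame of chute_floor above 0.037 m and angle between cheese's own z axis and vertical below 0.2 rad and x of pusher in the frame of chute_mouth between -0.006 and 0.006 m and y of pusher in the frame of chute_mouth between -0.006 and 0.006 m and angle between the x axis of pusher and the x axis of chute_mouth, either way round below 0.15 rad and angle between pusher's own z axis and vertical below 0.12 rad and z of pusher in the frame of chute_mouth below -0.04 m and value of joint safety_pin above 0.008 m and contact force between the fingers and pusher above 1 N and linear speed of pusher below 0.02 m/s); the arm keeps its last pose, push and grip.
It fails at once if the mug is moved by more than 30 mm or tipped (distance of mug from where it was at the start of the episode above 0.03 m or angle between mug's own z axis and vertical above 0.35 rad).
It fails at once if the jam jar is moved by more than 30 mm or tipped (distance of jam from where it was at the start of the episode above 0.03 m or angle between jam's own z axis and vertical above 0.35 rad).
It fails at once if the kitchen timer is moved by more than 30 mm or tipped (distance of timer from where it was at the start of the episode above 0.03 m or angle between timer's own z axis and vertical above 0.35 rad).
It also fails if it takes over 72 s, if anything falls off the work surface, if the arm or the gripper's body presses on something with over 40 N, if the wrist force passes 120 N, or if a joint passes its speed limit or range.

ROBOT

A 6-joint arm with a two-finger parallel gripper is mounted at the origin on a cart in front of the work surface, level with it; the furniture and walls round the work are solid. World frame = base frame: x ahead of the robot, y to its left, z up, the work surface at z = 0. Lengths are in mm, angles in degrees, forces in N, time in s.
With the tool pointing down it reaches from about 300 to 850 mm from the base axis. Payload 4.2 kg.
Tool frame: the origin (TCP) lies on the centre line of the jaws, within the pads' length; the fingertips stand 14 mm ahead of it and the grasp point (between the pads) lies 5 mm behind it; z points along the fingers, y is the line along which they close (so a half turn about z gives the same grasp; the last joint's range is limited). The gripper opens to 91 mm and grips with 3 to 60 N. Pads are 32 mm wide; open, the fingers measure 118 mm over their backs; the gripper's body (76 mm by 178 mm) begins 60 mm behind the grasp point.
Start: joints at [-72.307, 18.312, 89.639, -0, 72.044, -1.146], TCP at [185.675, -544.212, 227.976] pointing down, gripper open.
Joint ranges: [-177.97, 177.97], [-48.28, 115.42], [12.27, 149.76], [-77.06, 257.06], [2.81, 150.46], [-146.56, 146.56]. Speed limits (degrees/s): [147.25, 147.25, 180, 180, 180, 180].

INTERFACE

Orientations are given as [roll, pitch, yaw] about the fixed x, y, z axes, in that order (R = Rz(yaw) Ry(pitch) Rx(roll)).
In Python, from workcell import env gives the robot as it stands.
- The arm moves only by the tool arm_command, never from a script. Its argument "motion" is a list of rows, each an object with "offset": the shift along the tool's x, y, z in m, a list of three; "spin": the turn about the tool's z in rad. In form: [{"offset": [tx, ty, tz], "spin": spin}, ...]. A call has 1 to 5 rows; each row shifts and turns the commanded pose from where the row before left it, along the tool's axes as they then stand; what a row does not reach is not made up. A row lasts 1/8 s, in which the tool goes at most 62.5 mm and 10.7 degrees, less where a joint would pass 70% of its speed; a pose out of reach is approached as far as the arm can. A call with a gripper value outside its range is refused whole. "jaw" is the finger opening in m, from 0 to 0.0912, set as the call begins (left out, the last holds). The fingers move at their own pace and stop on an object; "newtons" is the grip in N (left out, the last holds). Time passes only in rows, so rows that do not move let the fingers close. It gives the time, the measured TCP pose, the force, the opening and the grip force at its end, in the units of the state.
- env.state(): the state, without advancing time (a new reading comes with each control period).
- env.grab_frame(name): name is "scene" or "side" or "wrist"; returns (picture, depth): 420x560x3 uint8, blue, green, red; 420x560 float32, mm along the optical axis (not along the pixel's ray), 0 where there is no reading.
- env.camera_model(name): a dict with "fx", "fy", "cx", "cy" (pixels), "k1" (the pictures are not rectified: a ray, as slopes to the right and down, at radius r is drawn at 1 + k1 r^2 times it, then the intrinsics apply), "eye" and "rotation" of the camera in the world; the wrist camera has in their place "hand_eye" (4x4, takes a point from camera to tool coordinates, whose origin is the TCP and whose axes are the flange's). Camera axes: x right, y down, z forward; pixel columns grow to the right and rows downward; lengths in mm; the calibration is good to about 2 mm. A picture is of the moment at which its call begins: read the wrist's pose just before it. camera_model takes no time and is no camera call.
- env.job_done(): hands the job in; it is judged then, once.
Trained networks look in the newest picture that a camera, given by its name, has taken for a name from the list of things; names that differ only in an ending like _2 or _b are one class to them, and where a whole thing is asked for, a point or a joint stands for the part that bears it (a point fixed in the world has none). Each returns a list of dicts, best first, with "score" (0 to 1); they miss things now and then, are a little off and sometimes report something else, mostly with a low value. They report only what shows in the picture. A call takes as long as a camera call. They do not tell look-alikes from the thing itself.
- env.boxes_of(camera, target): "bbox" ([left, top, right, bottom] in pixels, round what is visible of it).
- env.pinpoint(camera, target): "location" ([column, row] in pixels: a listed point, or the origin of a listed thing).
The state is a dict: "time_s": time; "qpos": joint angles; "qvel": joint speeds; "effort": joint torques, N m; "ee_pos": TCP position; "ee_rot": TCP orientation; "force": force on the tool from outside, world axes, zero at the start; "torque": the same for the moment, N m; "gripper_width": finger opening in mm; "gripper_force": force on a finger pad.
Only numpy, scipy, OpenCV 4.12 (cv2) and the standard library are available. Lean on these libraries where they do the work, as an engineer would, in place of code of your own. Each camera call takes 0.05 s, during which the arm holds its last target. There are 200 camera calls.

## Working session

There is one attempt and no reset: what is moved stays moved. The work goes in short steps, Python scripts to look and compute and a tool call to move; the robot and the scene stay as the last step left them, time stands still between calls to the robot, and variables do not carry over. Pictures are saved under pics/ and viewed, at most 10 in all, crops included, and the job is handed in when it is done.

Besides the shell and the picture viewer there is one more tool, called by a JSON object that holds its "api" and its "payload". arm_command: Moves the arm, as the interface text tells. Its arguments: {"type":"object","properties":{"motion":{"type":"array"},"jaw":{"type":"number"},"newtons":{"type":"number"}},"required":["motion"]}

```bash
mkdir -p pics; ls; cat > h.py <<'E'
import numpy as np, cv2
from workcell import env
from scipy.spatial.transform import Rotation as R
def cam(n,st=None):
    m=env.camera_model(n)
    if 'eye' in m: return m,np.array(m['rotation'],float).reshape(3,3),np.array(m['eye'],float)
    st=st or env.state(); T=np.array(m['hand_eye'],float).reshape(4,4)
    Rt=R.from_euler('xyz',st['ee_rot'],degrees=True).as_matrix()
    return m,Rt@T[:3,:3],Rt@T[:3,3]+np.array(st['ee_pos'])
def rays(m,uv):
    uv=np.atleast_2d(np.asarray(uv,float))
    K=np.array([[m['fx'],0,m['cx']],[0,m['fy'],m['cy']],[0,0,1]])
    return np.c_[cv2.undistortPoints(uv[:,None],K,np.array([m['k1'],0,0,0,0.]))[:,0],np.ones(len(uv))]
def onplane(c,uv,z):
    m,Rm,e=c; d=rays(m,uv)@Rm.T; return e+d*((z-e[2])/d[:,2])[:,None]
def cloud(c,depth):
    m,Rm,e=c; h,w=depth.shape; v,u=np.mgrid[:h,:w]
    P=(rays(m,np.c_[u.ravel(),v.ravel()])*depth.reshape(-1,1))@Rm.T+e
    P[depth.ravel()==0]=np.nan
    return P.reshape(h,w,3)
E
python3 - <<'E'
from h import *
print(env.state())
for n in ['scene','side','wrist']:
    c=cam(n);p,d=env.grab_frame(n); np.savez(f'{n}0.npz',p=p,d=d); cv2.imwrite(f'pics/{n}0.png',p)
    print(n,c[0]['k1'],c[2],c[1][:,2])
    P=cloud(c,d)
    for t in ['grater','chute_mouth','cheese','cheese_rind','pusher','board','mug','jam','timer']:
        try:
            for b in env.boxes_of(n,t)[:4]: print(n,t,'box',np.round(b['bbox']),round(b['score'],2))
        except Exception as e: pass
        try:
            for b in env.pinpoint(n,t)[:4]:
                u,v=np.round(b['location']).astype(int); print(n,t,'pt',u,v,round(b['score'],2),np.round(P[min(max(v,0),419),min(max(u,0),559)]))
        except Exception as e: print(e)
E
```

```text
pics
{'time_s': 0.0, 'qpos': array([-7.23074742e+01,  1.83540187e+01,  8.97078735e+01, -2.44712472e-03,
        7.20424417e+01, -1.14572229e+00]), 'qvel': array([-0.03060694,  0.04792904,  0.02716625, -0.06249952,  0.00658008,
        0.10475053]), 'effort': array([-1.67376806e-03, -4.12466025e+01, -2.31974173e+01,  7.26065249e-02,
        4.55706054e-02, -1.23600112e-04]), 'ee_pos': array([ 185.50963089, -543.7431008 ,  227.08647383]), 'ee_rot': array([-1.79895640e+02,  2.39885721e-04,  1.88390049e+01]), 'force': array([ 0.98423033, -0.12850751, -0.30377338]), 'torque': array([-0.01917173,  0.03336486, -0.03463751]), 'gripper_force': 0.0, 'gripper_width': 91.30071773498565}Traceback (most recent call last):
  File "<stdin>", line 4, in <module>
  File "h.py", line 6, in cam
    if 'eye' in m: return m,np.array(m['rotation'],float).reshape(3,3),np.array(m['eye'],float)
                            ~~~~~~~~~~~~~~~~~~~~~~~~~~~~~~~~~~~~~^^^^^
ValueError: cannot reshape array of size 3 into shape (3,3)
```

```bash
sed -i "s/np.array(m\['rotation'\],float).reshape(3,3)/R.from_euler('xyz',m['rotation'],degrees=True).as_matrix()/" h.py
python3 - <<'E'
from h import *
print(env.camera_model('scene'),env.camera_model('wrist'))
for n in ['scene','side']:
    c=cam(n);p,d=env.grab_frame(n); np.savez(f'{n}0.npz',p=p,d=d); cv2.imwrite(f'pics/{n}0.png',p)
    print(n,c[2],c[1][:,2])
    P=cloud(c,d)
    for t in ['grater','chute_mouth','cheese','pusher','board','mug','jam','timer']:
        if t in('cheese','pusher','grater','board'):
            for b in env.boxes_of(n,t)[:4]: print(n,t,'box',np.round(b['bbox']),round(b['score'],2))
        if t not in('board',):
            for b in env.pinpoint(n,t)[:4]:
                u,v=np.round(b['location']).astype(int); print(n,t,'pt',u,v,round(b['score'],2),np.round(P[min(max(v,0),419),min(max(u,0),559)]))
print(env.state()['time_s'])
E
```

```text
{'fx': 496.1173564908182, 'fy': 496.1173564908182, 'cx': 272.1011239563974, 'cy': 205.15873176004277, 'k1': 0.017582184165748676, 'eye': array([ 842.41951659, -829.86962591, 1180.53546095]), 'rotation': array([-142.52756046,    0.78326491,   24.2419045 ])} {'fx': 289.0766574479598, 'fy': 289.0766574479598, 'cx': 282.2407441376875, 'cy': 214.9163627885146, 'k1': 0.016799383561473997, 'hand_eye': array([[ 9.59975536e-04, -9.57338815e-01, -2.88966211e-01,
         8.21828726e+01],
       [ 9.99999539e-01,  9.09842651e-04,  3.07812484e-04,
         7.12175796e-01],
       [-3.17670559e-05, -2.88966373e-01,  9.57339247e-01,
        -1.56416384e+02],
       [ 0.00000000e+00,  0.00000000e+00,  0.00000000e+00,
         1.00000000e+00]])}
scene [ 842.41951659 -829.86962591 1180.53546095] [-0.25968721  0.55027826 -0.79357192]
scene grater box [248. 116. 363. 211.] 0.82
scene grater pt 302 184 0.93 [524.  55.  59.]
scene chute_mouth pt 306 127 0.72 [502. 123. 219.]
scene cheese box [290. 205. 318. 236.] 0.88
scene cheese box [238. 246. 251. 259.] 0.71
scene cheese box [224. 286. 252. 308.] 0.56
[... 606 characters left out ...]
14 -0.72314811 -0.68836003]
side grater box [209. 246. 370. 345.] 0.86
side grater pt 292 320 0.81 [501. 159.  89.]
side chute_mouth pt 291 258 0.85 [506.  93. 216.]
side cheese box [309. 219. 317. 235.] 0.68
side cheese box [286. 180. 308. 197.] 0.57
side cheese pt 298 196 0.53 [ 503. -321.   20.]
side cheese pt 312 230 0.41 [ 458. -176.   22.]
side pusher box [266. 172. 340. 208.] 0.7
side pusher box [253. 212. 298. 248.] 0.6
side pusher pt 276 240 0.85 [ 558. -140.   15.]
side board box [266. 172. 339. 210.] 0.9
side mug pt 234 238 0.89 [ 674. -132.   25.]
side jam pt 342 228 0.59 [ 373. -192.   17.]
side jam pt 293 258 0.42 [501.  92. 216.]
side timer pt 349 259 0.97 [361. -70.  26.]
1.2
```

View pics/scene0.png

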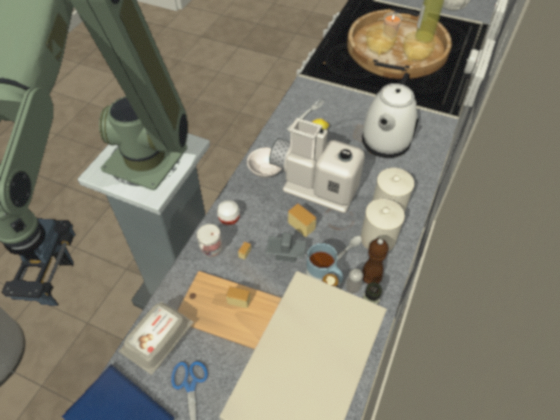

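View pics/side0.png

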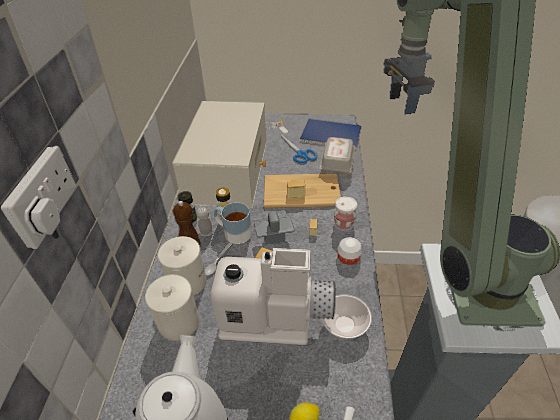

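```bash
python3 - <<'E'
from h import *
for n,uv in (('scene',[306,127]),('side',[291,258])):
    print(n,onplane(cam(n),uv,235))
for n,uv in (('scene',[238,304]),('side',[296,204])):print('cheese',n,onplane(cam(n),uv,14))
for n,uv in (('scene',[286,259]),('side',[276,240])):print('pusher',n,onplane(cam(n),uv,0))
for n,uv in (('scene',[327,273]),('side',[234,238])):print('mug',n,onplane(cam(n),uv,0))
for n,uv in (('scene',[212,251]),('side',[342,228])):print('jam',n,onplane(cam(n),uv,0))
for n,uv in (('scene',[228,215]),('side',[349,259])):print('timer',n,onplane(cam(n),uv,0))
# point cloud fusion: top surfaces
Q=[]
for n in ('scene','side'):
    f=np.load(n+'0.npz'); Q.append(cloud(cam(n),f['d']).reshape(-1,3))
P=np.vstack(Q); P=P[~np.isnan(P[:,0])]
def box(n,x0,x1,y0,y1,z0,z1):
    for i,q in enumerate(Q):
        s=q[(q[:,0]>x0)&(q[:,0]<x1)&(q[:,1]>y0)&(q[:,1]<y1)&(q[:,2]>z0)&(q[:,2]<z1)]
        if len(s)>5: 
            r=cv2.minAreaRect(s[:,:2].astype(np.float32)); print(n,i,len(s),np.round(np.r_[r[0],r[1],r[2]],1),'z',np.round(np.percentile(s[:,2],[5,50,95])))
box('cheese',450,570,-400,-270,45,70)
box('rim',420,600,60,200,228,243)
box('pin',420,640,60,200,243,260)
box('dial',420,720,40,260,178,200)
box('collar',500,650,-230,-80,42,58); box('grip',500,650,-230,-80,82,100)
box('bigbox',400,800,-700,-200,130,400)
E
python3 - <<'E'
import cv2,numpy as np
a=cv2.imread('pics/scene0.png')[190:320,170:350];b=cv2.imread('pics/side0.png')[165:275,225:365]
cv2.imwrite('pics/crop.png',np.hstack([cv2.resize(a,(400,290),interpolation=3),cv2.resize(b,(370,290),interpolation=3)]))
E
```

```text
scene [[507.44072596 107.6569086  235.        ]]
side [[504.75266618 108.96083732 235.        ]]
cheese scene [[ 511.83147193 -348.13417391   14.        ]]
cheese side [[ 507.66321075 -291.27942635   14.        ]]
pusher scene [[ 568.3895947  -166.96896279    0.        ]]
pusher side [[ 559.45870462 -153.25105302    0.        ]]
mug scene [[ 687.35868079 -162.70833388    0.        ]]
mug side [[ 680.04678138 -155.68930679    0.        ]]
jam scene [[ 368.18102845 -226.57697921    0.        ]]
jam side [[ 370.75946997 -208.60674571    0.        ]]
timer scene [[351.65502769 -97.01861427   0.        ]]
timer side [[356.94814597 -91.93946077   0.        ]]
cheese 0 270 [ 510.8 -339.7   53.9   33.5   11.6] z [47. 56. 60.]
cheese 1 166 [ 509.8 -334.9   54.3   33.9    8.8] z [48. 58. 61.]
rim 0 292 [516.8 107.   61.1  97.4  89.5] z [229. 232. 237.]
rim 1 647 [516.3 109.8  55.3  97.5  88.7] z [229. 235. 237.]
pin 0 6 [555.4 104.2   6.5   3.6  52. ] z [244. 245. 248.]
pin 1 20 [551.8 109.8   7.8   8.   77.2] z [243. 247. 249.]
dial 0 327 [603.1 135.6 273.7 124.6  33.9] z [179. 188. 199.]
dial 1 592 [558.7 112.1  46.4 174.9  89.7] z [179. 190. 199.]
collar 0 619 [ 580.1 -160.8   80.2  141.1   87.7] z [46. 51. 55.]
collar 1 497 [ 579.5 -154.1   83.4  142.7   87.9] z [49. 53. 56.]
grip 0 183 [ 600.5 -169.4   60.5  103.3   85.5] z [84. 89. 93.]
grip 1 181 [ 599.2 -167.    65.7  103.2   88.5] z [84. 91. 95.]
bigbox 0 11741 [ 718.9 -460.8  362.4  170.8   87.6] z [163. 166. 169.]
bigbox 1 4033 [ 718.  -459.7  370.2  170.6   88.9] z [140. 167. 170.]
```

View pics/crop.png

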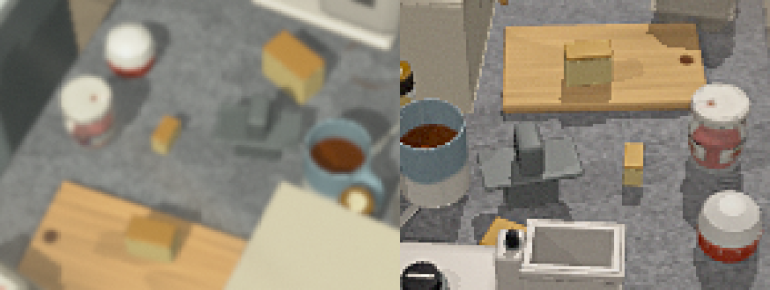

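Candidates (scene pixels): the board block (238,297) with a top face of about 54×33 mm at z≈58, the larger wedge by the grater (302,220), and the small piece (244,252). I choose the board block: its size and height match and its rind is up. Next I fly over it.

{"api": "arm_command", "payload": {"motion": [{"offset": [0.038,-0.009,0],"spin": 0.03},{"offset": [0.038,-0.009,0],"spin": 0.03},{"offset": [0.038,-0.009,0],"spin": 0.03},{"offset": [0.038,-0.009,0],"spin": 0.03},{"offset": [0.038,-0.009,0],"spin": 0.03}], "jaw": 0.0912}}

```text
time_s: 1.82
ee_pos: [357.8, -449.8, 228.1]
ee_rot: [180.0, -0.0, 10.2]
force: [-0.6, -0.1, 0.2]
gripper_width: 91.3
gripper_force: 0.0
```

```bash
cat >> h.py <<'E'
def go(x,y,z,yaw):
    s=env.state(); r=R.from_euler('xyz',s['ee_rot'],degrees=True)
    o=r.inv().apply(np.array([x,y,z])-s['ee_pos'])
    dy=(yaw-s['ee_rot'][2]+90)%180-90
    print('pose',np.round(s['ee_pos'],1),np.round(s['ee_rot'],2),'offset m',np.round(o/1000,4),'spin',round(-np.radians(dy),4),'t',s['time_s'],'j6',round(s['qpos'][5],1))
E
python3 -c "
from h import *
go(510,-337,227,10)"
```

```text
pose [ 357.8 -449.8  228.1] [179.98  -0.    10.19] offset m [ 0.1698 -0.0841  0.0011] spin 0.0032 t 1.825 j6 27.2
```

{"api": "arm_command", "payload": {"motion": [{"offset": [0.034,-0.017,0],"spin": 0},{"offset": [0.034,-0.017,0],"spin": 0},{"offset": [0.034,-0.017,0],"spin": 0},{"offset": [0.034,-0.017,0],"spin": 0},{"offset": [0.034,-0.016,0],"spin": 0}]}}

```text
time_s: 2.45
ee_pos: [510.0, -336.7, 228.0]
ee_rot: [180.0, -0.0, 10.3]
force: [0.2, -0.5, 0.0]
gripper_width: 91.1
gripper_force: 0.0
```

{"api": "arm_command", "payload": {"motion": [{"offset": [0,0,0],"spin": 0},{"offset": [0,0,0],"spin": 0}]}}

```text
time_s: 2.7
ee_pos: [508.7, -337.8, 227.8]
ee_rot: [180.0, 0.0, 10.3]
force: [-0.4, 0.5, 0.1]
gripper_width: 91.1
gripper_force: 0.0
```

```bash
cat >> h.py <<'E'
def rect(P,x0,x1,y0,y1,z0,z1,tag=''):
    q=P.reshape(-1,3); s=q[(q[:,0]>x0)&(q[:,0]<x1)&(q[:,1]>y0)&(q[:,1]<y1)&(q[:,2]>z0)&(q[:,2]<z1)]
    r=cv2.minAreaRect(s[:,:2].astype(np.float32)); print(tag,len(s),np.round(np.r_[r[0],r[1],r[2]],1),'z',np.round(np.percentile(s[:,2],[5,50,95]),1)); return s
E
python3 - <<'E'
from h import *
c=cam('wrist'); p,d=env.grab_frame('wrist'); cv2.imwrite('pics/w1.png',p)
P=cloud(c,d); np.save('w1.npy',P)
rect(P,450,570,-400,-270,52,66,'cheese top'); rect(P,450,570,-400,-270,30,66,'cheese all'); rect(P,450,570,-400,-270,55,66)
for b in env.pinpoint('wrist','cheese_rind')[:2]: print(b,onplane(c,b['location'],58))
go(510,-337,48,10)
E
```

```text
cheese top 1177 [ 511.8 -337.7   53.2   30.4    9.5] z [55.3 57.3 58.6]
cheese all 1253 [ 511.8 -337.7   53.3   30.4    9.5] z [48.9 57.2 58.5]
 1136 [ 511.8 -337.7   53.2   30.3    9.5] z [55.9 57.3 58.6]
{'location': [10.8, 98.1], 'score': 0.8} [[566.75379265 -42.53309282  58.        ]]
{'location': [167.4, 217.4], 'score': 0.76} [[ 465.53270509 -208.81748401   58.        ]]
pose [ 508.3 -338.2  228. ] [1.7999e+02 2.0000e-02 1.0180e+01] offset m [ 0.002  -0.0009  0.18  ] spin 0.0032 t 2.8 j6 45.1
```

View pics/w1.png

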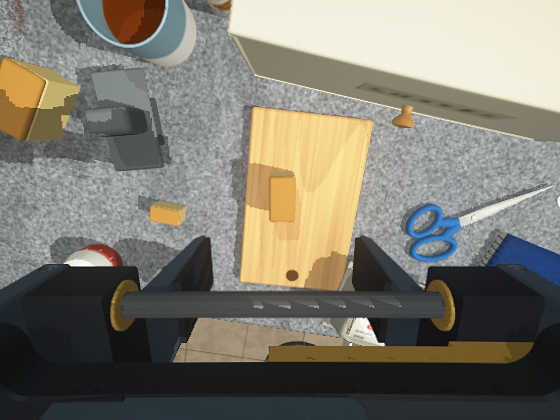

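Wrist view: the board cheese at pixel (283,198) measures 53×30 mm with its top at z≈58, so the choice is confirmed. Descending to grip it high.

{"api": "arm_command", "payload": {"motion": [{"offset": [0.004,0,0.035],"spin": 0.012},{"offset": [0,0,0.04],"spin": 0},{"offset": [0,0,0.04],"spin": 0},{"offset": [0,0,0.04],"spin": 0},{"offset": [0,0,0.025],"spin": 0}], "jaw": 0.0912}}

```text
time_s: 3.42
ee_pos: [511.3, -337.2, 46.1]
ee_rot: [-179.9, 0.1, 9.5]
force: [-0.6, -0.3, -0.5]
gripper_width: 91.3
gripper_force: 0.0
```

{"api": "arm_command", "payload": {"motion": [{"offset": [0,0,0],"spin": 0},{"offset": [0,0,0],"spin": 0},{"offset": [0,0,0],"spin": 0},{"offset": [0,0,0],"spin": 0},{"offset": [0,0,0],"spin": 0}], "jaw": 0.02, "newtons": 20}}

```text
time_s: 4.05
ee_pos: [513.3, -337.0, 48.6]
ee_rot: [180.0, -0.0, 9.6]
force: [-0.5, -0.1, 0.1]
gripper_width: 43.8
gripper_force: 0.0
```

{"api": "arm_command", "payload": {"motion": [{"offset": [0,0,0],"spin": 0},{"offset": [0,0,0],"spin": 0},{"offset": [0,0,0],"spin": 0},{"offset": [0,0,0],"spin": 0}]}}

```text
time_s: 4.55
ee_pos: [513.1, -336.8, 48.1]
ee_rot: [180.0, -0.0, 9.6]
force: [-0.2, 1.1, 1.7]
gripper_width: 30.7
gripper_force: 20.0
```

{"api": "arm_command", "payload": {"motion": [{"offset": [0,0,-0.03],"spin": 0},{"offset": [0,0,-0.05],"spin": 0},{"offset": [0,0,-0.05],"spin": 0},{"offset": [0,0,-0.05],"spin": 0},{"offset": [0,0,-0.05],"spin": 0}]}}

```text
time_s: 5.18
ee_pos: [512.7, -336.7, 279.2]
ee_rot: [-180.0, 0.0, 9.6]
force: [0.6, -1.0, -0.6]
gripper_width: 30.3
gripper_force: 20.0
```

{"api": "arm_command", "payload": {"motion": [{"offset": [0,0,-0.05],"spin": 0.04},{"offset": [-0.01,-0.04,0],"spin": 0.04},{"offset": [-0.015,-0.045,0],"spin": 0.04},{"offset": [-0.015,-0.045,0],"spin": 0.04},{"offset": [-0.015,-0.045,0],"spin": 0.01}]}}

```text
time_s: 5.8
ee_pos: [445.9, -164.5, 327.6]
ee_rot: [-180.0, 0.0, -0.2]
force: [0.7, 0.5, -1.1]
gripper_width: 30.1
gripper_force: 20.0
```

```bash
python3 -c "
from h import *
print(env.state()['gripper_width'],env.state()['qpos']);go(440,108.5,330,-0.5)"
```

```text
30.129308203090194 [-2.16355092e+01  6.31183871e+00  9.11692325e+01  4.77797138e-03
  8.25414099e+01  6.86104583e+01]
pose [ 445.9 -164.5  327.6] [-1.7999e+02  2.0000e-02 -2.5000e-01] offset m [-0.0071 -0.2729 -0.0024] spin 0.0044 t 5.8 j6 68.6
```

{"api": "arm_command", "payload": {"motion": [{"offset": [-0.002,-0.05,0],"spin": 0},{"offset": [-0.002,-0.05,0],"spin": 0},{"offset": [-0.002,-0.05,0],"spin": 0},{"offset": [0,-0.05,0],"spin": 0},{"offset": [0,-0.05,0],"spin": 0}]}}

```text
time_s: 6.42
ee_pos: [441.2, 85.8, 327.7]
ee_rot: [180.0, -0.0, -0.2]
force: [0.7, -0.1, -0.4]
gripper_width: 30.4
gripper_force: 20.0
```

{"api": "arm_command", "payload": {"motion": [{"offset": [0,-0.023,0],"spin": 0},{"offset": [0,0,0],"spin": 0},{"offset": [0,0,0],"spin": 0}]}}

```text
time_s: 6.8
ee_pos: [441.6, 106.6, 327.7]
ee_rot: [180.0, 0.0, -0.2]
force: [1.4, -0.6, -0.7]
gripper_width: 30.4
gripper_force: 20.0
```

```bash
python3 - <<'E'
from h import *
c=cam('wrist'); p,d=env.grab_frame('wrist'); cv2.imwrite('pics/w2.png',p)
P=cloud(c,d); np.save('w2.npy',P)
rect(P,420,600,60,200,229,241,'rim');rect(P,535,600,80,140,241,260,'pin')
for b in env.pinpoint('wrist','chute_mouth')[:2]: print(b,onplane(c,b['location'],235))
# inner hole: deep points within the mouth
s=rect(P,470,540,75,140,120,215,'hole')
rect(P,485,530,95,122,-50,233,'inhole')
go(506,108.5,330,-0.5)
E
```

```text
rim 3653 [516.4 109.3  53.   97.   88.9] z [232.2 234.2 235.7]
pin 143 [551.9 108.7   9.2   9.3  18.4] z [244.4 246.4 247.7]
{'location': [276.4, 148.8], 'score': 0.78} [[506.86168291 110.56476755 235.        ]]
hole 2691 [504.2 101.2  52.8  66.   88.9] z [135.7 139.4 207.1]
inhole 941 [5.075e+02 1.086e+02 4.500e+01 2.660e+01 4.000e-01] z [136.9 138.7 140.3]
pose [441.7 106.3 327.8] [ 1.7997e+02  1.0000e-02 -2.6000e-01] offset m [ 0.0643 -0.0025 -0.0022] spin 0.0042 t 6.9 j6 102.4
```

View pics/w2.png

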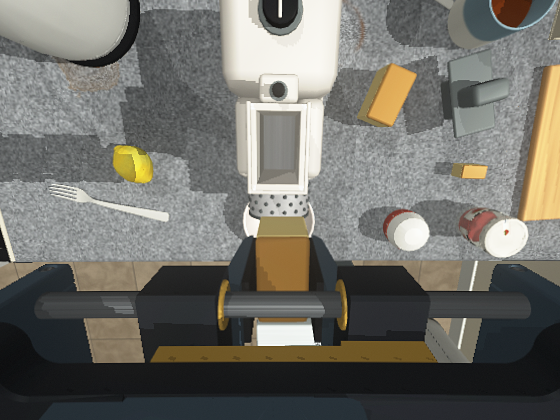

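Wrist view: the chute mouth is at about (278,148), the pin at (278,90), and the cheese is held rind up at (282,265).

```bash
python3 - <<'E'
from h import *
P=np.load('w2.npy'); q=P.reshape(-1,3); q=q[~np.isnan(q[:,0])]
rim=q[(q[:,2]>231)&(q[:,2]<238)]
yaw=np.radians(-1.1); c0=np.array([506.5,109.])
L=(rim[:,:2]-c0)@np.array([[np.cos(yaw),-np.sin(yaw)],[np.sin(yaw),np.cos(yaw)]])
L=L[(abs(L[:,0])<50)&(abs(L[:,1])<32)]
for xs in (-20,0,20):
    y=L[abs(L[:,0]-xs)<8,1]; print('y rim at x',xs,np.round([y.min(),y[y<0].max(),y[y>0].min(),y.max()],1))
for ys in (-10,0,10):
    x=L[abs(L[:,1]-ys)<5,0]; print('x rim at y',ys,np.round([x.min(),x[x<0].max(),x[x>0].min(),x.max()],1))
rect(P,400,500,80,140,333,342,'cheese top'); rect(P,400,500,80,140,328,342)
E
```

```text
y rim at x -20 [-26.  -17.5  18.3  27. ]
y rim at x 0 [-26.  -17.5  18.6  26.7]
y rim at x 20 [-25.9 -17.4  18.5  27. ]
x rim at y -10 [-38.  -28.9  30.7  49.9]
x rim at y 0 [-38.  -28.9  30.9  49.7]
x rim at y 10 [-38.3 -29.   30.8  49.8]
cheese top 3474 [439.7 105.   55.   51.3   2.4] z [335.1 337.2 338.6]
 3749 [439.6 105.3  55.   51.3   1.5] z [331.2 337.1 338.6]
```

```bash
python3 - <<'E'
from h import *
P=np.load('w2.npy'); im=cv2.imread('pics/w2.png').astype(int)
m=(im[...,2]-im[...,0]>60)&(P[...,2]>325)&(P[...,2]<345)&(P[...,1]>80)&(P[...,1]<140)
m&=np.arange(420)[:,None]<295
s=P[m]; print(len(s),s.min(0),s.max(0)); r=cv2.minAreaRect(s[:,:2].astype(np.float32)); print(r, np.percentile(s[:,1],[1,99]),np.percentile(s[:,0],[1,99]))
go(507.4+1.5,109.5+.5,300,-1.1)
E
```

```text
3102 [433.42051786  91.01775415 325.03354234] [467.00174147 120.60655642 339.38581437]
((450.2142333984375, 105.81806945800781), (29.582706451416016, 33.57101058959961), 89.96076965332031) [ 91.52605291 120.29841807] [434.7635407 466.6895247]
pose [441.7 106.3 327.8] [ 1.7997e+02  1.0000e-02 -2.6000e-01] offset m [ 0.0672 -0.004   0.0278] spin 0.0146 t 6.9 j6 102.4
```

{"api": "arm_command", "payload": {"motion": [{"offset": [0.022,-0.0013,0],"spin": 0.005},{"offset": [0.023,-0.0013,0],"spin": 0.005},{"offset": [0.0224,-0.0014,0],"spin": 0.005},{"offset": [0,0,0.02],"spin": 0},{"offset": [0,0,0.018],"spin": 0}]}}

```text
time_s: 7.52
ee_pos: [509.5, 109.5, 289.2]
ee_rot: [180.0, 0.0, -1.2]
force: [-0.6, -0.2, -0.2]
gripper_width: 30.2
gripper_force: 20.0
```

{"api": "arm_command", "payload": {"motion": [{"offset": [0,0,0],"spin": 0},{"offset": [0,0,0],"spin": 0},{"offset": [0,0,0],"spin": 0}]}}

```text
time_s: 7.9
ee_pos: [509.6, 110.5, 290.9]
ee_rot: [-180.0, -0.1, -1.1]
force: [-0.2, -0.5, -1.0]
gripper_width: 30.4
gripper_force: 20.0
```

```bash
python3 - <<'E'
from h import *
go(509.1,110,252,-1.1)
for n in ('scene','side'):
    p,d=env.grab_frame(n); cv2.imwrite(f'pics/{n}1.png',p)
a=cv2.imread('pics/scene1.png')[80:200,230:370];b=cv2.imread('pics/side1.png')[215:335,210:350]
cv2.imwrite('pics/crop1.png',np.hstack([cv2.resize(x,(400,343),interpolation=2) for x in (a,b)]))
E
```

```text
pose [509.6 110.5 290.9] [-1.7998e+02 -1.1000e-01 -1.0700e+00] offset m [-0.0005  0.0006  0.0389] spin 0.0006 t 7.9 j6 102.0
```

View pics/crop1.png

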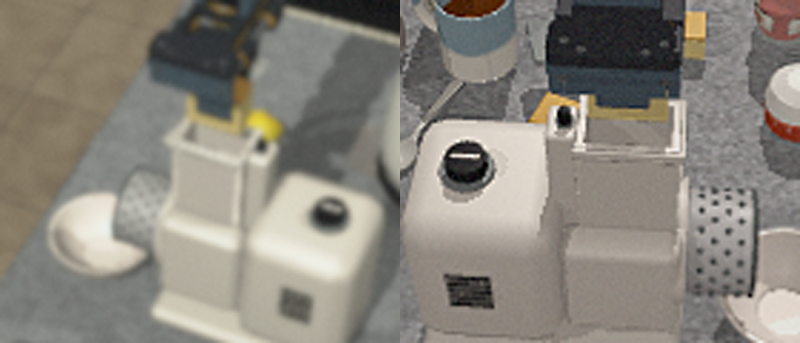

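The crop shows the cheese poised over the mouth: in the side half at (630,108), with the pin at (563,118). Its ends are roughly symmetric over the rim, so I lower it.

{"api": "arm_command", "payload": {"motion": [{"offset": [0,0.0003,0.012],"spin": 0},{"offset": [0,0.0003,0.01],"spin": 0},{"offset": [0,0,0.006],"spin": 0},{"offset": [0,0,0.005],"spin": 0},{"offset": [0,0,0.004],"spin": 0}]}}

```text
time_s: 8.62
ee_pos: [509.2, 110.1, 252.6]
ee_rot: [180.0, 0.0, -1.0]
force: [0.8, 0.5, -0.0]
gripper_width: 30.4
gripper_force: 20.0
```

{"api": "arm_command", "payload": {"motion": [{"offset": [0,0,0.001],"spin": 0},{"offset": [0,0,0],"spin": 0},{"offset": [0,0,0],"spin": 0}]}}

```text
time_s: 9.0
ee_pos: [509.3, 110.1, 252.2]
ee_rot: [-180.0, -0.0, -1.0]
force: [0.6, 1.0, -1.2]
gripper_width: 30.0
gripper_force: 20.0
```

{"api": "arm_command", "payload": {"motion": [{"offset": [0,0,0],"spin": 0},{"offset": [0,0,0],"spin": 0},{"offset": [0,0,0],"spin": 0},{"offset": [0,0,0],"spin": 0},{"offset": [0,0,0],"spin": 0}], "jaw": 0.06}}

```text
time_s: 9.62
ee_pos: [509.1, 110.1, 251.9]
ee_rot: [180.0, -0.0, -1.0]
force: [0.4, 0.1, -1.0]
gripper_width: 59.9
gripper_force: 0.0
```

{"api": "arm_command", "payload": {"motion": [{"offset": [0,0,-0.03],"spin": 0},{"offset": [-0.02,0,-0.04],"spin": 0},{"offset": [-0.045,0,-0.005],"spin": 0},{"offset": [0,0,0],"spin": 0},{"offset": [0,0,0],"spin": 0}]}}

```text
time_s: 10.25
ee_pos: [444.5, 111.3, 327.0]
ee_rot: [180.0, -0.1, -1.0]
force: [0.6, 0.3, 1.0]
gripper_width: 60.0
gripper_force: 0.0
```

```bash
python3 - <<'E'
from h import *
c=cam('wrist'); p,d=env.grab_frame('wrist'); cv2.imwrite('pics/w3.png',p)
P=cloud(c,d)
rect(P,470,545,85,135,130,225,'in chute')
q=P[(abs(P[...,0]-508)<24)&(abs(P[...,1]-109)<13)]; print(np.percentile(q[:,2],[2,25,50,75,98]))
cv2.imwrite('pics/crop3.png',cv2.resize(p[60:220,200:360],(480,480)))
go(565,-157,330,0)
E
```

```text
in chute 2875 [510.7 109.4  36.2  67.3  88.9] z [139.2 183.5 219. ]
[181.91356408 182.99638799 183.51063736 184.01081137 184.99863451]
pose [444.7 111.3 326.6] [179.99  -0.    -1.05] offset m [ 0.1252  0.2661 -0.0033] spin -0.0182 t 10.3 j6 103.7
```

View pics/crop3.png

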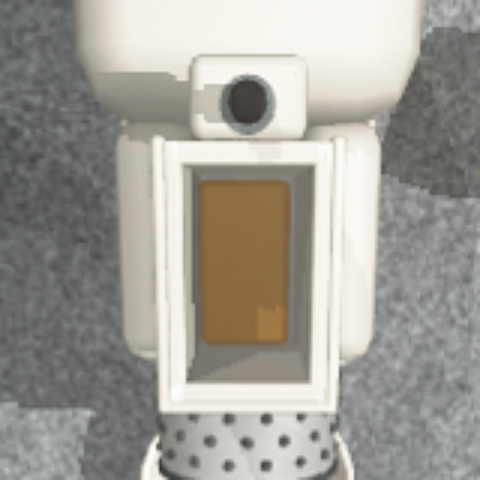

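Top view: the rind is up inside the chute at z≈184, which is floor 140 + 44. Step 1 is met. Now the pusher.

```bash
python3 - <<'E'
from h import *
P=np.load('w1.npy')
for n,Q in (('w1',P),*[(n,cloud(cam(n),np.load(n+'0.npz')['d'])) for n in ('scene','side')]):
    rect(Q,510,622,-215,-105,82,98,n+' grip'); rect(Q,505,622,-215,-105,47,57,n+' collar')
go(500,-157,330,0)
E
```

```text
w1 grip 1337 [ 565.2 -157.8   26.8   44.    14.8] z [85.1 91.  92.7]
w1 collar 3982 [ 565.3 -157.2  104.1   56.2   15.3] z [50.1 51.6 52.9]
scene grip 141 [ 565.6 -159.8   25.9   44.7   15.8] z [83.7 89.4 93.3]
scene collar 501 [ 565.6 -159.9  103.5   57.    13.5] z [47.5 50.5 54.6]
side grip 129 [ 564.5 -153.8   25.9   45.2   14.2] z [83.7 91.7 95.3]
side collar 447 [ 564.9 -154.8  104.6   58.1   16.3] z [50.2 52.9 55.4]
pose [444.7 111.3 326.6] [179.99  -0.    -1.05] offset m [ 0.0602  0.2673 -0.0033] spin -0.0182 t 10.3 j6 103.7
```

{"api": "arm_command", "payload": {"motion": [{"offset": [0,0,-0.005],"spin": -0.18},{"offset": [0,0.03,0],"spin": -0.18},{"offset": [0,0.03,0],"spin": -0.18},{"offset": [0,0.03,0],"spin": -0.18},{"offset": [0,0.03,0],"spin": -0.18}], "jaw": 0.06}}

```text
time_s: 10.92
ee_pos: [494.5, 3.3, 331.2]
ee_rot: [-180.0, 0.0, 50.8]
force: [0.9, 1.0, -0.7]
gripper_width: 60.3
gripper_force: 0.0
```

{"api": "arm_command", "payload": {"motion": [{"offset": [-0.01,0,0],"spin": -0.18},{"offset": [-0.02,0,0],"spin": -0.18},{"offset": [-0.02,0,0],"spin": -0.18},{"offset": [-0.02,0,0],"spin": -0.18},{"offset": [-0.02,0,0],"spin": -0.18}]}}

```text
time_s: 11.55
ee_pos: [469.0, -80.4, 331.2]
ee_rot: [-179.9, -0.0, 102.4]
force: [0.4, 0.2, 1.3]
gripper_width: 59.8
gripper_force: 0.0
```

```bash
python3 - <<'E'
from h import *
go(565.3,-187.5,220,105)
E
```

```text
pose [469.  -80.4 331.2] [-1.7994e+02 -2.0000e-02  1.0241e+02] offset m [-0.1254  0.0712  0.1111] spin -0.0452 t 11.55 j6 -23.5
```

{"api": "arm_command", "payload": {"motion": [{"offset": [-0.03,0.018,0],"spin": -0.045},{"offset": [-0.033,0.014,0.01],"spin": 0},{"offset": [-0.032,0.016,0.03],"spin": 0},{"offset": [-0.03,0.016,0.04],"spin": 0},{"offset": [0,0,0.03],"spin": 0}]}}

```text
time_s: 12.18
ee_pos: [562.2, -187.3, 218.2]
ee_rot: [-179.9, -0.1, 104.5]
force: [-0.3, 0.4, -0.5]
gripper_width: 60.1
gripper_force: 0.0
```

{"api": "arm_command", "payload": {"motion": [{"offset": [0,0,0],"spin": 0},{"offset": [0,0,0],"spin": 0}]}}

```text
time_s: 12.42
ee_pos: [561.7, -185.5, 222.8]
ee_rot: [179.9, 0.1, 104.7]
force: [0.6, -0.4, 0.3]
gripper_width: 59.9
gripper_force: 0.0
```

```bash
python3 - <<'E'
from h import *
c=cam('wrist'); p,d=env.grab_frame('wrist'); cv2.imwrite('pics/w4.png',p)
P=cloud(c,d)
rect(P,510,622,-215,-105,82,98,'grip'); rect(P,505,622,-215,-105,47,57,'collar')
rect(P,625,760,-230,-105,80,100,'mug')
go(565.3,-157.5,71,105)
E
```

```text
grip 1060 [ 565.6 -156.1   26.2   43.8   14.6] z [86.  90.8 92.4]
collar 3322 [ 565.4 -156.2  104.3   55.5   14.8] z [50.  51.5 52.6]
mug 1667 [ 694.4 -178.7   77.5  130.7   67.1] z [80.9 86.8 91.3]
pose [ 561.8 -185.4  223.5] [1.7987e+02 9.0000e-02 1.0468e+02] offset m [0.0264 0.0101 0.1524] spin -0.0056 t 12.475 j6 -34.1
```

View pics/w4.png

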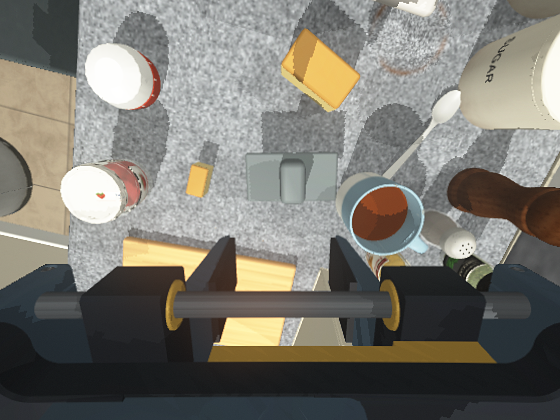

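The pusher's grip block is at (292,181) and the mug at (380,218), with room for the right finger between them. Descending.

{"api": "arm_command", "payload": {"motion": [{"offset": [0.013,0.005,0],"spin": 0},{"offset": [0.014,0.006,0.03],"spin": 0},{"offset": [0,0,0.05],"spin": 0},{"offset": [0,0,0.045],"spin": 0},{"offset": [0,0,0.027],"spin": 0}]}}

```text
time_s: 13.1
ee_pos: [564.3, -154.9, 69.0]
ee_rot: [-180.0, -0.0, 104.7]
force: [-0.0, -0.4, 0.7]
gripper_width: 60.1
gripper_force: 0.0
```

{"api": "arm_command", "payload": {"motion": [{"offset": [0,0,0],"spin": 0},{"offset": [0,0,0],"spin": 0},{"offset": [0,0,0],"spin": 0},{"offset": [0,0,0],"spin": 0},{"offset": [0,0,0],"spin": 0}], "jaw": 0.015, "newtons": 40}}

```text
time_s: 13.72
ee_pos: [565.2, -156.4, 71.1]
ee_rot: [179.9, 0.0, 104.7]
force: [-1.3, 1.0, 5.6]
gripper_width: 25.9
gripper_force: 40.0
```

{"api": "arm_command", "payload": {"motion": [{"offset": [0,0,0],"spin": 0},{"offset": [0,0,0],"spin": 0}]}}

```text
time_s: 13.98
ee_pos: [565.2, -156.4, 71.1]
ee_rot: [179.9, 0.0, 104.7]
force: [-0.4, 1.2, 6.5]
gripper_width: 26.0
gripper_force: 40.0
```

{"api": "arm_command", "payload": {"motion": [{"offset": [0,0,-0.03],"spin": 0},{"offset": [0,0,-0.05],"spin": 0},{"offset": [0,0,-0.055],"spin": 0},{"offset": [0,0,-0.055],"spin": 0},{"offset": [0,0,-0.055],"spin": 0}]}}

```text
time_s: 14.6
ee_pos: [564.2, -156.3, 316.5]
ee_rot: [-180.0, -0.0, 104.7]
force: [0.8, -0.7, -1.6]
gripper_width: 25.8
gripper_force: 40.0
```

{"api": "arm_command", "payload": {"motion": [{"offset": [0,0,-0.03],"spin": 0.09},{"offset": [0.03,0,0],"spin": 0.09},{"offset": [0.04,0,0],"spin": 0.092},{"offset": [0.04,-0.01,0],"spin": 0},{"offset": [0.04,-0.02,0],"spin": 0}]}}

```text
time_s: 15.22
ee_pos: [527.6, -5.2, 344.2]
ee_rot: [-179.9, -0.0, 89.1]
force: [0.1, 1.7, -0.4]
gripper_width: 26.0
gripper_force: 40.0
```

```bash
python3 - <<'E'
from h import *
print(env.state()['gripper_width']); go(507.4,35,340,88.9)
E
```

```text
25.96898906254851
pose [527.6  -5.2 344.2] [-1.7994e+02 -1.0000e-02  8.9060e+01] offset m [ 0.0399 -0.0209  0.0042] spin 0.0028 t 15.225 j6 -0.9
```

{"api": "arm_command", "payload": {"motion": [{"offset": [0.02,-0.01,0.002],"spin": 0.002},{"offset": [0.02,-0.01,0.002],"spin": 0},{"offset": [0,0,0],"spin": 0},{"offset": [0,0,0],"spin": 0},{"offset": [0,0,0],"spin": 0}]}}

```text
time_s: 15.85
ee_pos: [509.0, 33.3, 340.8]
ee_rot: [-180.0, 0.0, 88.9]
force: [0.0, 1.1, -1.2]
gripper_width: 26.1
gripper_force: 40.0
```

```bash
python3 - <<'E'
from h import *
c=cam('wrist'); p,d=env.grab_frame('wrist'); cv2.imwrite('pics/w5.png',p)
P=cloud(c,d); np.save('w5.npy',P)
go(507.4,110,340,88.9)
s=env.state()['ee_pos']
rect(P,s[0]-70,s[0]+70,s[1]-60,s[1]+60,s[2]-71+46,s[2]-71+58,'collar')
rim=rect(P,440,600,60,200,231,239,'rim'); rect(P,535,600,80,140,241,252,'pin')
yaw=np.radians(-1.1); c0=np.array([507.,109.5])
L=(rim[:,:2]-c0)@np.array([[np.cos(yaw),-np.sin(yaw)],[np.sin(yaw),np.cos(yaw)]])
L=L[(abs(L[:,0])<50)&(abs(L[:,1])<32)]
for xs in (-20,0,20):
    y=L[abs(L[:,0]-xs)<8,1]; print('y',xs,np.round([y.min(),y[y<0].max(),y[y>0].min(),y.max()],1))
for ys in (-10,0,10):
    x=L[abs(L[:,1]-ys)<5,0]; print('x',ys,np.round([x.min(),x[x<0].max(),x[x>0].min(),x.max()],1))
E
```

```text
pose [509.   33.3 340.8] [-1.7999e+02  2.0000e-02  8.8910e+01] offset m [ 0.0766 -0.003   0.0008] spin 0.0002 t 15.9 j6 3.6
collar 5277 [509.5  44.4  35.2 104.   89. ] z [319.5 321.2 322.3]
rim 3280 [516.4 110.1  52.4  97.1  89. ] z [232.5 234.3 235.6]
pin 116 [552.  109.1   8.9   9.5  89. ] z [244.6 246.3 247.6]
y -20 [-25.4 -17.4  18.6  26.9]
y 0 [-25.5 -17.3  18.7  26.9]
y 20 [-25.4 -17.4  18.7  26.9]
x -10 [-39.1 -29.7  30.1  50. ]
x 0 [-38.9 -29.4  30.4  49.9]
x 10 [-39.2 -29.5  30.1  50. ]
```

View pics/w5.png

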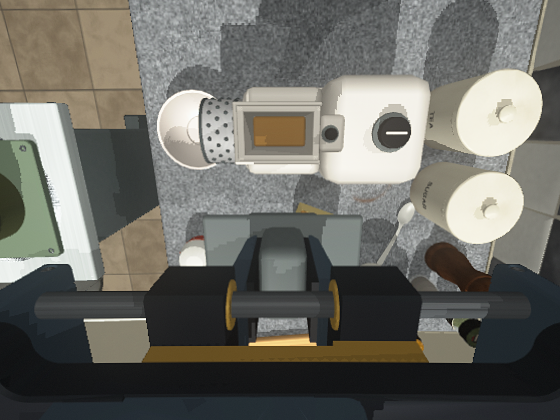

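Wrist view: the rim is centred at (278,130), the pin at (330,133), and the held collar spans (205–362, 215–265). It is parallel to the chute, so I move over it.

{"api": "arm_command", "payload": {"motion": [{"offset": [0.025,-0.0012,0],"spin": 0},{"offset": [0.026,-0.0012,0],"spin": 0},{"offset": [0.025,-0.0012,0],"spin": 0},{"offset": [0,0,0.014],"spin": 0},{"offset": [0,0,0.012],"spin": 0}]}}

```text
time_s: 16.52
ee_pos: [506.2, 109.2, 313.6]
ee_rot: [-179.9, 0.1, 88.9]
force: [-0.5, -0.0, -1.5]
gripper_width: 25.4
gripper_force: 40.0
```

{"api": "arm_command", "payload": {"motion": [{"offset": [0,0,0],"spin": 0},{"offset": [0,0,0],"spin": 0},{"offset": [0,0,0],"spin": 0}]}}

```text
time_s: 16.9
ee_pos: [506.7, 109.7, 315.4]
ee_rot: [179.9, -0.0, 88.9]
force: [-0.6, 0.4, -0.6]
gripper_width: 26.0
gripper_force: 40.0
```

```bash
python3 - <<'E'
from h import *
go(506.9,109.4,290,88.9); import time
E
```

```text
pose [506.7 109.7 315.4] [ 1.7994e+02 -1.0000e-02  8.8930e+01] offset m [-0.0003  0.0002  0.0254] spin 0.0006 t 16.9 j6 12.0
```

Lowering gently: TCP 306 is rim contact level, so at 298 the foot is about 8 mm in.

{"api": "arm_command", "payload": {"motion": [{"offset": [0,0,0.005],"spin": 0},{"offset": [0,0,0.004],"spin": 0},{"offset": [0,0,0.003],"spin": 0},{"offset": [0,0,0.003],"spin": 0},{"offset": [0,0,0.002],"spin": 0}]}}

```text
time_s: 17.52
ee_pos: [506.4, 110.1, 297.7]
ee_rot: [-180.0, 0.0, 89.0]
force: [0.2, -0.6, 0.3]
gripper_width: 25.8
gripper_force: 40.0
```

{"api": "arm_command", "payload": {"motion": [{"offset": [0,0,0],"spin": 0},{"offset": [0,0,0],"spin": 0}]}}

```text
time_s: 17.77
ee_pos: [506.5, 110.1, 298.0]
ee_rot: [180.0, 0.0, 89.0]
force: [0.4, 0.7, -1.3]
gripper_width: 25.8
gripper_force: 40.0
```

No contact force, so the foot is in. Continuing to TCP ≈278 (pin touch at about 272).

{"api": "arm_command", "payload": {"motion": [{"offset": [0,0,0.004],"spin": 0},{"offset": [0,0,0.004],"spin": 0},{"offset": [0,0,0.004],"spin": 0},{"offset": [0,0,0.004],"spin": 0},{"offset": [0,0,0.004],"spin": 0}]}}

```text
time_s: 18.4
ee_pos: [506.4, 110.0, 277.6]
ee_rot: [-180.0, 0.0, 89.0]
force: [0.1, -0.5, -0.8]
gripper_width: 25.7
gripper_force: 40.0
```

{"api": "arm_command", "payload": {"motion": [{"offset": [0,0,0.003],"spin": 0},{"offset": [0,0,0.003],"spin": 0},{"offset": [0,0,0.003],"spin": 0},{"offset": [0,0,0.003],"spin": 0},{"offset": [0,0,0],"spin": 0}]}}

```text
time_s: 19.02
ee_pos: [506.4, 110.0, 266.2]
ee_rot: [180.0, 0.0, 89.0]
force: [-1.9, 0.0, 4.2]
gripper_width: 25.7
gripper_force: 40.0
```

{"api": "arm_command", "payload": {"motion": [{"offset": [0,0,0.002],"spin": 0},{"offset": [0,0,0.002],"spin": 0},{"offset": [0,0,0],"spin": 0},{"offset": [0,0,0],"spin": 0}]}}

```text
time_s: 19.52
ee_pos: [506.4, 110.1, 262.1]
ee_rot: [180.0, -0.0, 89.0]
force: [-1.6, -0.2, 4.3]
gripper_width: 25.7
gripper_force: 40.0
```

{"api": "arm_command", "payload": {"motion": [{"offset": [0,0,0.001],"spin": 0},{"offset": [0,0,0.001],"spin": 0},{"offset": [0,0,0],"spin": 0},{"offset": [0,0,0],"spin": 0}]}}

```text
time_s: 20.02
ee_pos: [506.4, 110.1, 260.3]
ee_rot: [180.0, -0.0, 89.0]
force: [-2.6, 0.0, 5.8]
gripper_width: 26.0
gripper_force: 40.0
```

```bash
python3 - <<'E'
from h import *
F=[]
c=cam('wrist')
for i in range(4):
    p,d=env.grab_frame('wrist'); F.append(env.state()['force'])
print(np.mean(F,0))
P=cloud(c,d); s=env.state()['ee_pos']
for x in (-45,-30,30,45):
    for y in(-20,0,20):
        q=P[(abs(P[...,0]-s[0]-x)<6)&(abs(P[...,1]-s[1]-y)<6)&(P[...,2]>225)&(P[...,2]<255)]
        if len(q): print(x,y,len(q),np.round(np.median(q[:,2]),1))
rect(P,440,580,70,160,236,250,'collar')
p,d=env.grab_frame('side'); cv2.imwrite('pics/side2.png',p); P=cloud(cam('side'),d); rect(P,440,580,70,160,238,250,'collar side')
cv2.imwrite('pics/crop4.png',cv2.resize(p[215:335,210:350],(700,600),interpolation=2))
E
```

```text
[-2.63078331 -0.5307574   5.42906998]
-45 0 274 240.6
-45 20 309 240.7
-30 0 155 240.7
-30 20 328 240.7
30 0 149 240.8
30 20 346 240.8
45 0 299 240.8
45 20 327 240.7
collar 5378 [507.1 121.   35.2 103.9  89. ] z [238.9 240.7 241.9]
collar side 809 [506.8 110.5  58.  103.3  89.4] z [239.5 241.7 244.1]
```

View pics/crop4.png

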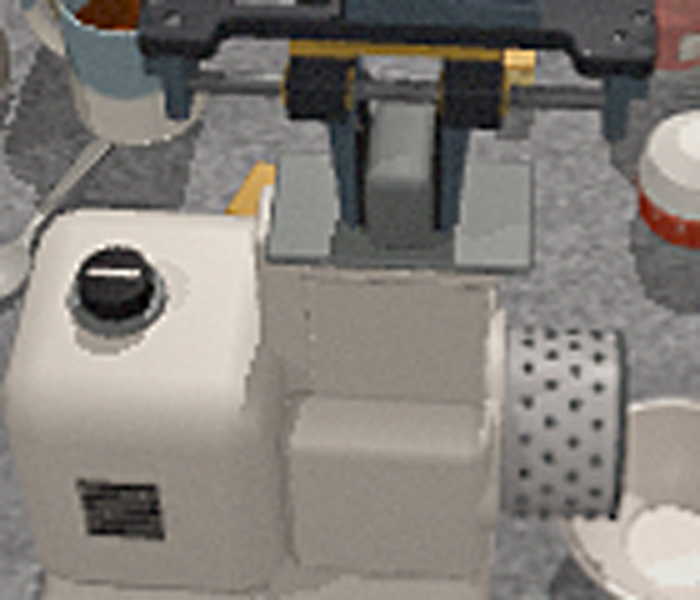

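The collar top is level at z≈240.7, 6.4 mm over the measured rim, so with a 6 mm collar it is practically on it. The pusher is still gripped and pressed, so I hand in.

```bash
python3 -c "
from h import *
print(env.job_done())"
```

```text
the job is handed in; nothing more can be done
None
```

The job is handed in (no verdict came back): the cheese lies rind up on the chute floor, and the gripper is holding the pusher down with its collar about 0.4 mm off the rim by camera; the mug, jam jar and timer were not touched.

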